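# Turn the display turntable's rim pointer to the stout post

### The arm

A 6-joint arm with a two-finger parallel gripper is mounted at the origin on the work surface. World frame = base frame: x ahead of the robot, y to its left, z up, the work surface at z = 0. Lengths are in m, angles in rad, forces in N, time in s.
With the tool pointing down it reaches from about 0.375 to 0.975 m from the base axis. Payload 3.8 kg.
Tool frame: the origin (TCP) lies midway between the tips of the shut fingers; the grasp point (between the pads) lies 19 mm behind it; z points along the fingers, y is the line along which they close (so a half turn about z gives the same grasp; the last joint's range is limited). The gripper opens to 85 mm and grips with 20 to 120 N. Pads are 22 mm wide; open, the fingers measure 114 mm over their backs; the gripper's body (76 mm by 85 mm) begins 54 mm behind the grasp point. The pads swing forward as they close: fully open they stand 13 mm farther back than shut.
Start: joints at [-1.253, 0.264, 1.604, -0, 1.274, -0.037], TCP at [0.234, -0.633, 0.231] pointing down, gripper open.
Joint ranges: [-2.63, 2.63], [-0.94, 2.18], [0.31, 2.57], [-1.31, 4.45], [0, 2.66], [-2.55, 2.55]. Speed limits (rad/s): [2.57, 2.57, 3.14, 3.14, 3.14, 3.14].

### API

Orientations are given as a rotation vector (axis times angle).
In Python, from workcell import bot, cams gives the robot as it stands.
- The arm moves only by the tool play_rows, never from a script. Its argument "rows" is a list of rows, each a list of 2 entries, a list of its own where there are three numbers: the shift along the tool's x, y, z scaled (see below), then the turn, a rotation vector about the tool's x, y, z scaled (see below). A call has 1 to 20 rows; each row is the pose to reach, as a shift and turn from the pose commanded when the call began, along the tool's axes at that moment; what a row does not reach only later rows make up. The controller multiplies each number of a shift by 250 mm and each number of a turn by 45 degrees. A row lasts 1/12 s, in which the tool goes at most 41.7 mm and 7.16 degrees, less where a joint would pass 70% of its speed; a pose out of reach is approached as far as the arm can. A call with a number of a shift or a turn outside -1 to 1 is refused whole. A call with a gripper value outside its range is refused whole. "claw" is the opening, from -1 (shut) to 1 (fully open), set as the call begins (left out, the last holds). The fingers move at their own pace and stop on an object; "newtons" is the grip in N (left out, the last holds). Time passes only in rows, so rows that repeat a pose let the fingers close. It gives the time, the measured TCP pose, the force, the opening and the grip force at its end, in the units of the state.
- bot.read_state(): the state, without advancing time (a new reading comes with each control period).
- cams.read_camera(name): name is "scene" or "top" or "wrist"; returns a dict with "image" (480x640x3 uint8, red, green, blue), "K" (3x3 intrinsics, pixels), "k1" (the pictures are not rectified: a ray, as slopes to the right and down, at radius r is drawn at 1 + k1 r^2 times it, then the intrinsics apply), "T" (4x4, takes a point from camera to world coordinates); the wrist camera has in their place "mount" (4x4, takes a point from camera to tool coordinates, whose origin is the TCP and whose axes are the flange's). Camera axes: x right, y down, z forward; pixel columns grow to the right and rows downward; lengths in m; the calibration is good to about 2 mm. A picture is of the moment at which its call begins: read the wrist's pose just before it. There is no depth.
- bot.finish_job(): hands the job in; it is judged then, once.
The state is a dict: "time": time; "q": joint angles; "joint_vel": joint speeds; "joint_torque": joint torques, N m; "tool_pos": TCP position; "tcp_rot": TCP orientation; "wrist_force": force on the tool from outside, world axes, zero at the start; "torque": the same for the moment, N m; "width": opening from 0.0 (shut) to 1.0 (fully open); "grip_force": force on a finger pad.
Only numpy, scipy, OpenCV 4.12 (cv2) and the standard library are available. Lean on these libraries where they do the work, as an engineer would, in place of code of your own. Each camera call takes 0.05 s, during which the arm holds its last target. There are 200 camera calls.

### The job

The props bench has two hand turntables for photographing display pieces. Turn the disc of the larger one by its centre grip so that the pointer on its far rim points at the stout post on its base, not at the thin pin, and let go of it there. Leave the smaller turntable as it is set.

Things in the scene. Friction and masses are not known exactly. Their poses are not given: they have to be found in the camera images.
- wheel_grip (a point): Grip of the larger turntable: upright wooden bar 50 mm long, 16 wide, 45 tall, centred on a white disc 156 mm across (top 30 mm above the bench). This point: on the turning axis, 58 mm up (bar top 75). x runs along the bar towards the pointer, z up. Disc, bar and pointer turn as one, over 2 rad either way, light drag (0.12 N m), and stay where left. Clear above 41 mm beside the bar.
- wheel_pointer (a point): Tip of the larger turntable's pointer, a dark steel tab 8 mm wide at its end, 18 mm wide at its root, standing 24 mm out from the white disc's rim. This point: end of the tip, 102 mm from the turning axis, 24 mm above the bench. At the start it is on the side away from the robot.
- post: Stout fixed steel post, 20 mm across, 30 tall, on the larger turntable's round plywood base (260 mm across, 14 thick). Its axis is 116 mm from the turning axis, just outside the pointer's sweep, which nothing blocks. Origin: centre of its underside. A thin pin, 6 mm across, 30 tall, stands on that base equally far out, 90 degrees round: not the wanted mark.
- small_pointer (a point): Tip of the smaller turntable's pointer, to be left as it is: 70 mm from that turntable's axis, 24 mm above the bench. Its disc is 92 mm across on a base 164 mm across; its grip bar is 36 x 14 mm, top 75 mm above the bench. It too turns with a light drag.

How it is judged:
At the end, for the whole second after the job is handed in: The larger turntable's pointer points at the stout post within 10 degrees: seen from above, the tip's end is within 23.6 mm of the post's axis (14 mm when it points straight at it). The smaller turntable's pointer is within 15 mm of where it was (horizontal distance between wheel_pointer and post below 0.0236 m and distance of small_pointer from where it was at the start of the episode below 0.015 m); the robot touches nothing.
It fails at once if the smaller turntable is turned: its pointer moves more than 15 mm (distance of small_pointer from where it was at the start of the episode above 0.015 m).
It also fails if it takes over 29 s, if anything falls off the work surface, if the arm or the gripper's body presses on something with over 40 N, if the wrist force passes 120 N, or if a joint passes its speed limit or range.

## Working session

There is one attempt and no reset: what is moved stays moved. The work goes in short steps, Python scripts to look and compute and a tool call to move; the robot and the scene stay as the last step left them, time stands still between calls to the robot, and variables do not carry over. Pictures are saved under pics/ and viewed, at most 10 in all, crops included, and the job is handed in when it is done.

Besides the shell and the picture viewer there is one more tool, called after "Call:" in YAML: its name, and indented under it one key for each argument. play_rows: Moves the arm, as the interface text tells. Its arguments: {"type":"object","properties":{"rows":{"type":"array","items":{"type":"array"}},"claw":{"type":"number"},"newtons":{"type":"number"}},"required":["rows"]}

```bash
mkdir -p pics; python3 - <<'E'
from workcell import bot,cams
import cv2,pickle
d={}
for n in("scene","top"):
    d[n]=cams.read_camera(n); cv2.imwrite(f"pics/{n}0.png",d[n]["image"][:,:,::-1])
    print(n,d[n]["K"],d[n]["k1"],d[n]["T"])
pickle.dump(d,open("d0.pkl","wb"))
s=bot.read_state();print(s["time"],s["tool_pos"],s["tcp_rot"])
E
```

```text
scene [[601.98555339   0.         324.7352801 ]
 [  0.         601.98555339 230.45297709]
 [  0.           0.           1.        ]] -0.0004805413012723534 [[-0.77045147  0.34256706 -0.53763588  1.10623902]
 [ 0.63726838  0.43652661 -0.63508545  0.58435892]
 [ 0.01713301 -0.83192086 -0.55462973  0.59392016]
 [ 0.          0.          0.          1.        ]]
top [[610.2949578    0.         332.77809596]
 [  0.         610.2949578  229.17897348]
 [  0.           0.           1.        ]] -0.10920440458716725 [[-0.01426936 -0.98947917  0.14396997  0.45735192]
 [-0.99967262  0.01105928 -0.02307262 -0.02960258]
 [ 0.02123767 -0.14425207 -0.98931305  0.97261564]
 [ 0.          0.          0.          1.        ]]
0.1 [ 0.23429824 -0.63231504  0.23010695] [-3.09032098e+00 -5.54034978e-01  3.99519179e-04]
```

View pics/top0.png

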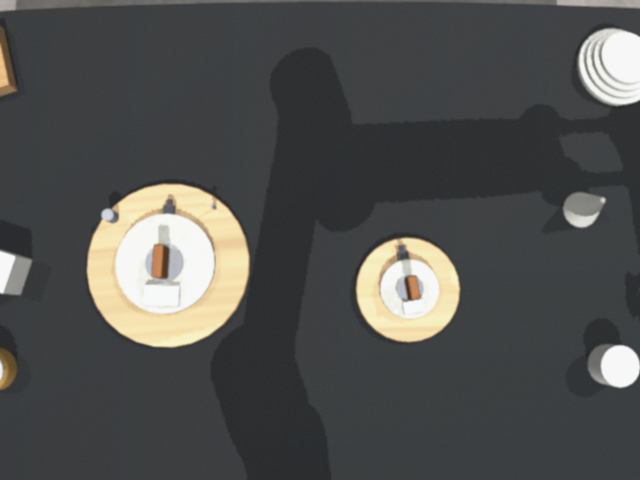

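View pics/scene0.png

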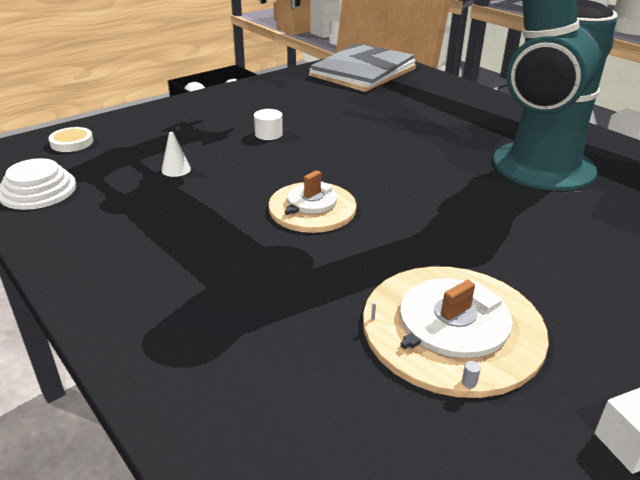

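The top view shows the large turntable at about (168,265), its pointer at (169,205), the stout post at (108,215) and the pin at (214,206). The small turntable is at (408,290). The scene view agrees, with the post at (471,374).

```bash
cat > h.py <<'E'
import numpy as np,cv2
def ray(c,uv,z,T=None):
    K=c["K"];T=c["T"] if T is None else T
    p=cv2.undistortPoints(np.array([[uv]],float),K,np.array([c["k1"],0,0,0.]))[0,0]
    d=T[:3,:3]@[p[0],p[1],1];o=T[:3,3]
    return o+d*(z-o[2])/d[2]
def undist(c,uvs,z): return np.array([ray(c,u,z) for u in uvs])
E
python3 - <<'E'
import pickle,cv2,numpy as np
from h import *
d=pickle.load(open("d0.pkl","rb"));c=d["top"];im=c["image"];hsv=cv2.cvtColor(im,cv2.COLOR_RGB2HSV)
crop=im[170:360,75:265]
cv2.imwrite("pics/crop.png",cv2.resize(crop[:,:,::-1],(600,600),interpolation=cv2.INTER_CUBIC))
H,S,V=[hsv[:,:,i].astype(int) for i in range(3)]
m=np.zeros(H.shape,np.uint8);m[170:360,75:265]=1
base=((V>100)*m).astype(np.uint8)
cn=max(cv2.findContours(base,0,1)[0],key=cv2.contourArea)
w=undist(c,cv2.convexHull(cn)[:,0],.014)[:,:2]
print("base",cv2.minEnclosingCircle(w.astype(np.float32)))
disc=((V>150)&(S<40)).astype(np.uint8)*m
cn=max(cv2.findContours(disc,0,1)[0],key=cv2.contourArea)
w=undist(c,cv2.convexHull(cn)[:,0],.030)[:,:2]
print("disc",cv2.minEnclosingCircle(w.astype(np.float32)))
bar=((S>130)&(V<190)&(V>50)&(H<15)).astype(np.uint8)*m
bar[:235]=0;bar[290:]=0
ys,xs=np.nonzero(bar);print("bar",len(xs),xs.min(),xs.max(),ys.min(),ys.max(),ray(c,(xs.mean(),ys.mean()),.07))
dk=((V<70)).astype(np.uint8)*m;dk[:195]=0;dk[220:]=0;dk[:,:155]=0;dk[:,185:]=0
ys,xs=np.nonzero(dk);print("ptr",len(xs),xs.min(),xs.max(),ys.min(),ys.max())
for n,uv,z in(("tip",(169,201),.024),("post",(108,215),.044),("pin",(214,206),.03)):print(n,ray(c,uv,z))
s=d["scene"];print("post scene",ray(s,(471,366),.044))
E
```

```text
base ((0.547480583190918, 0.21343882381916046), 0.1352657675743103)
disc ((0.5447893738746643, 0.2107507288455963), 0.07857945561408997)
bar 202 153 167 245 276 [0.54254898 0.2039673  0.07      ]Traceback (most recent call last):
  File "<stdin>", line 20, in <module>
    return umr_minimum(a, axis, None, out, keepdims, initial, where)
ValueError: zero-size array to reduction operation minimum which has no identity
```

View pics/crop.png

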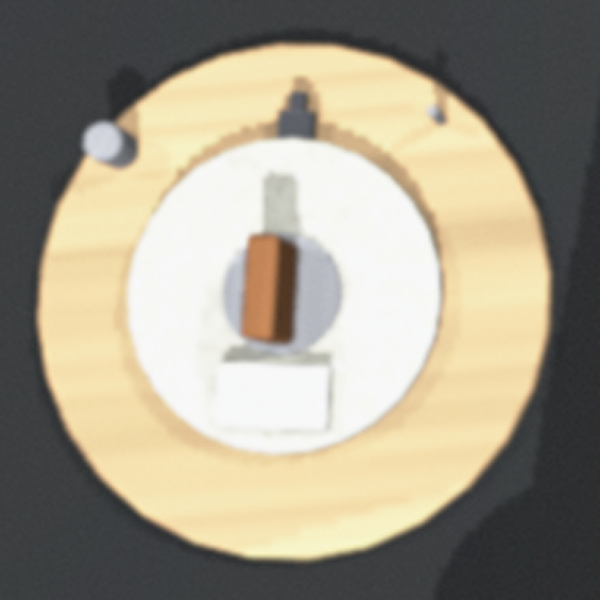

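The crop gives these full-image pixels: tip end (170.3,198.5), post top (107.6,214.6), bar top centre (157.3,261.2). A low white block sits beside the bar on the near side.

```bash
python3 - <<'E'
import pickle,numpy as np
from h import *
from scipy.spatial.transform import Rotation as R
from workcell import bot
d=pickle.load(open("d0.pkl","rb"));c=d["top"]
f=lambda x,y:(75+(x+.5)/600*190-.5,170+(y+.5)/600*190-.5)
P={n:ray(c,f(*uv),z) for n,uv,z in(("tip",(300,92),.024),("root",(297,125),.026),("post",(103,141),.044),("pin",(434,110),.044),("bar",(259,288),.075),("barA",(262,236),.075),("barB",(257,341),.075),("discL",(127,295),.03),("discR",(441,295),.03),("discT",(284,137),.03),("discB",(284,454),.03))}
for n in P:print(n,P[n].round(4))
s=d["scene"];print("post scene",ray(s,(471,366),.044).round(4))
C=(P["discL"]+P["discR"]+P["discT"]+P["discB"])[:2]/4;print("C",C)
for n in("tip","root","post","pin"):
    v=P[n][:2]-C;print(n,np.hypot(*v),np.degrees(np.arctan2(v[1],v[0])))
v=(P["barA"]-P["barB"])[:2];print("bar",np.hypot(*v),np.degrees(np.arctan2(v[1],v[0])))
st=bot.read_state();Rt=R.from_rotvec(st["tcp_rot"]);print(Rt.as_matrix().round(3),st["q"])
E
```

```text
tip [0.647  0.2064 0.024 ]
root [0.6298 0.207  0.026 ]
post [0.6198 0.2992 0.044 ]
pin [0.6332 0.135  0.044 ]
bar [0.5435 0.2109 0.075 ]
barA [0.568  0.2101 0.075 ]
barB [0.5186 0.2113 0.075 ]
discL [0.5449 0.2891 0.03  ]
discR [0.5435 0.1327 0.03  ]
discT [0.6231 0.2124 0.03  ]
discB [0.4665 0.2089 0.03  ]
post scene [0.6235 0.2997 0.044 ]
C [0.54451649 0.21076738]
tip 0.10258474913295822 -2.4260903257683966
root 0.08538420406504761 -2.5340224636340927
post 0.11610587405884538 49.59228070850992
pin 0.11663695244060832 -40.52033777367057
bar 0.04941168194744504 -1.3750329534014838
[[ 0.938  0.347 -0.001]
 [ 0.347 -0.938  0.002]
 [ 0.    -0.002 -1.   ]] [-1.25288980e+00  2.64636376e-01  1.60525135e+00  2.94675837e-05
  1.27372140e+00 -3.68944201e-02]
```

Call:
play_rows:
  rows:
    - [[0.78,-0.91,0],[0,0,0]]
    - [[0.78,-0.91,0],[0,0,0]]
    - [[0.78,-0.91,0],[0,0,0]]
    - [[0.78,-0.91,0],[0,0,0]]
    - [[0.78,-0.91,0],[0,0,0]]
    - [[0.78,-0.91,0],[0,0,0]]
    - [[0.78,-0.91,0],[0,0,0]]
    - [[0.78,-0.91,0],[0,0,0]]
    - [[0.78,-0.91,0],[0,0,0]]
  claw: 1

```text
time: 0.85
tool_pos: [0.3388, -0.3494, 0.231]
tcp_rot: [-3.091, -0.56, 0.0]
wrist_force: [0.6, -0.3, -0.2]
width: 1.001
grip_force: 0.0
```

Call:
play_rows:
  rows:
    - [[0.78,-0.91,0],[0,0,0]]
    - [[0.78,-0.91,0],[0,0,0]]
    - [[0.78,-0.91,0],[0,0,0]]
    - [[0.78,-0.91,0],[0,0,0]]
    - [[0.78,-0.91,0],[0,0,0]]
    - [[0.78,-0.91,0],[0,0,0]]
    - [[0.78,-0.91,0],[0,0,0]]
    - [[0.78,-0.91,0],[0,0,0]]
    - [[0.78,-0.91,0],[0,0,0]]

```text
time: 1.6
tool_pos: [0.4433, -0.0698, 0.2313]
tcp_rot: [3.091, 0.56, 0.0]
wrist_force: [0.3, -0.6, 0.3]
width: 0.998
grip_force: 0.0
```

Call:
play_rows:
  rows:
    - [[0.77,-0.91,0],[0,0,0.496]]
    - [[0.77,-0.91,0],[0,0,0.496]]
    - [[0.77,-0.91,0],[0,0,0.496]]
    - [[0.77,-0.91,0],[0,0,0.496]]
    - [[0.77,-0.91,0],[0,0,0.496]]
    - [[0.77,-0.91,0],[0,0,0.496]]
    - [[0.77,-0.91,0],[0,0,0.496]]
    - [[0.77,-0.91,0],[0,0,0.496]]
    - [[0.77,-0.91,0],[0,0,0.496]]
    - [[0.77,-0.91,0],[0,0,0.496]]
    - [[0.77,-0.91,0],[0,0,0.496]]

```text
time: 2.52
tool_pos: [0.5441, 0.207, 0.2306]
tcp_rot: [3.139, -0.057, -0.002]
wrist_force: [-0.1, -0.6, 0.0]
width: 1.001
grip_force: 0.0
```

```bash
cat > w.py <<'E'
from workcell import bot,cams
import numpy as np,cv2,sys
from scipy.spatial.transform import Rotation as R
s=bot.read_state();c=cams.read_camera("wrist")
Rt=R.from_rotvec(s["tcp_rot"]);print(s["time"],s["tool_pos"],Rt.as_matrix().round(3).tolist(),s["q"].round(2) if hasattr(s["q"],'round') else s["q"])
cv2.imwrite(f"pics/{sys.argv[1]}.png",c["image"][:,:,::-1])
d=np.array([.5443,.2108,float(sys.argv[2])])-s["tool_pos"];print("shift units",(Rt.inv().apply(d)/.25).round(4))
T=np.eye(4);T[:3,:3]=Rt.as_matrix();T[:3,3]=s["tool_pos"];c["T"]=T@c["mount"]
import pickle;pickle.dump(c,open("w.pkl","wb"))
E
python3 w.py w1 0.046
```

```text
2.5167 [0.54411448 0.20700274 0.23058182] [[0.999, -0.036, -0.001], [-0.036, -0.999, -0.002], [-0.001, 0.002, -1.0]] [ 0.32  0.09  1.81 -0.    1.24  1.93]
shift units [ 0.001  -0.0164  0.7383]
```

View pics/w1.png

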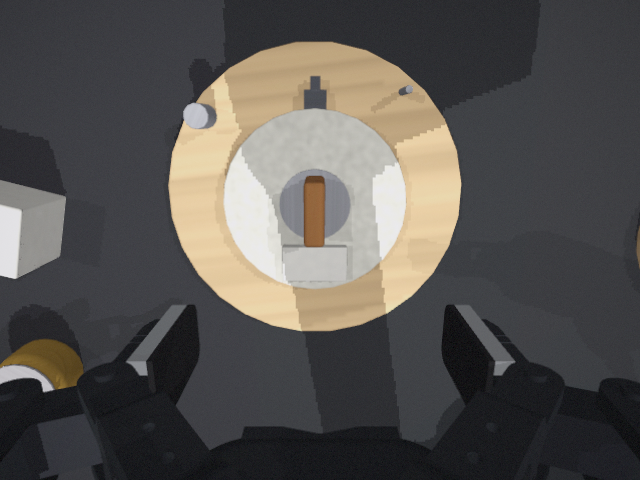

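The wrist view shows the bar upright at (314,212), centred between the fingers. The post is at (198,116) and the pin at (405,90).

Call:
play_rows:
  rows:
    - [[0,-0.01,0.15],[0,0,0]]
    - [[0,-0.01,0.3],[0,0,0]]
    - [[0,-0.01,0.42],[0,0,0]]
    - [[0,-0.01,0.5],[0,0,0]]
    - [[0,-0.01,0.5],[0,0,0]]
    - [[0,-0.01,0.5],[0,0,0]]

```text
time: 3.07
tool_pos: [0.5427, 0.2098, 0.1053]
tcp_rot: [3.14, -0.058, -0.004]
wrist_force: [0.1, 0.8, 0.3]
width: 1.0
grip_force: 0.0
```

```bash
python3 w.py w2 0.046; python3 - <<'E'
import pickle,numpy as np,cv2
from h import *
c=pickle.load(open("w.pkl","rb"));im=c["image"];h=cv2.cvtColor(im,cv2.COLOR_RGB2HSV)
m=((h[:,:,0]<15)&(h[:,:,1]>140)&(h[:,:,2]>60)).astype(np.uint8);m[:, :240]=0;m[:,400:]=0
cn=max(cv2.findContours(m,0,1)[0],key=cv2.contourArea);print(cv2.boundingRect(cn))
r=cv2.minAreaRect(cn);print(r);print([ray(c,p,.075).round(4) for p in cv2.boxPoints(r)],ray(c,r[0],.075))
E
```

```text
3.0667 [0.54270849 0.20983639 0.10533066] [[0.999, -0.037, -0.003], [-0.037, -0.999, -0.001], [-0.003, 0.001, -1.0]] [ 0.33  0.2   1.93 -0.    1.02  1.93]
shift units [ 0.0069 -0.0044  0.2373]
(299, 218, 35, 104)
((316.0, 269.5), (34.0, 103.0), -0.0)
[array([0.523 , 0.2201, 0.075 ]), array([0.5721, 0.2176, 0.075 ]), array([0.5716, 0.2029, 0.075 ]), array([0.5224, 0.2043, 0.075 ])] [0.5481745  0.21122387 0.075     ]
```

View pics/w2.png

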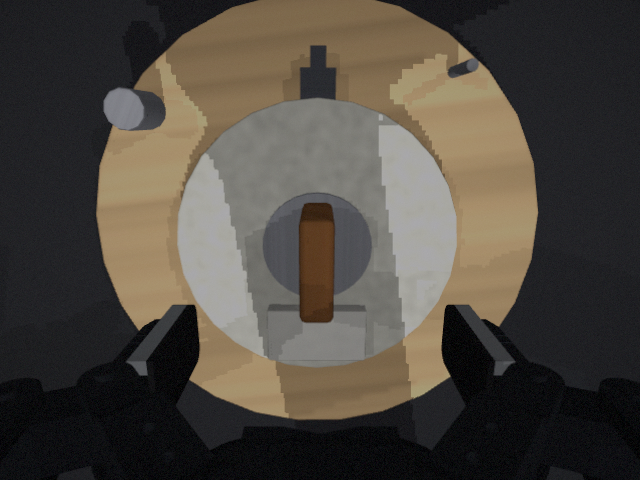

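The bar is centred at (316,269), within about 1 mm across the closing direction. I'll descend and grip.

Call:
play_rows:
  rows:
    - [[0.01,-0.005,0.1],[0,0,0]]
    - [[0.01,-0.005,0.18],[0,0,0]]
    - [[0.01,-0.005,0.22],[0,0,0]]
    - [[0.01,-0.005,0.237],[0,0,0]]
    - [[0.01,-0.005,0.237],[0,0,0]]
    - [[0.01,-0.005,0.237],[0,0,0]]

```text
time: 3.62
tool_pos: [0.5474, 0.2133, 0.0486]
tcp_rot: [-3.14, 0.055, -0.003]
wrist_force: [-0.1, 0.2, 0.4]
width: 0.999
grip_force: 0.0
```

Call:
play_rows:
  rows:
    - [[0,0,0],[0,0,0]]
    - [[0,0,0],[0,0,0]]
    - [[0,0,0],[0,0,0]]
    - [[0,0,0],[0,0,0]]
    - [[0,0,0],[0,0,0]]
    - [[0,0,0],[0,0,0]]
    - [[0,0,0],[0,0,0]]
    - [[0,0,0],[0,0,0]]
    - [[0,0,0],[0,0,0]]
    - [[0,0,0],[0,0,0]]
    - [[0,0,0],[0,0,0]]
    - [[0,0,0],[0,0,0]]
  claw: -1
  newtons: 50

```text
time: 4.62
tool_pos: [0.5463, 0.2116, 0.0475]
tcp_rot: [3.139, -0.054, -0.0]
wrist_force: [-0.6, -6.2, 4.1]
width: 0.179
grip_force: 50.6
```

Call:
play_rows:
  rows:
    - [[0,0,0],[0,0,-0.05]]
    - [[0,0,0],[0,0,-0.12]]
    - [[0,0,0],[0,0,-0.2]]
    - [[0,0,0],[0,0,-0.28]]
    - [[0,0,0],[0,0,-0.36]]
    - [[0,0,0],[0,0,-0.44]]
    - [[0,0,0],[0,0,-0.52]]
    - [[0,0,0],[0,0,-0.58]]
    - [[0,0,0],[0,0,-0.6]]
    - [[0,0,0],[0,0,-0.6]]

```text
time: 5.45
tool_pos: [0.5462, 0.2118, 0.0475]
tcp_rot: [3.065, 0.681, -0.001]
wrist_force: [-0.8, -4.1, 5.1]
width: 0.181
grip_force: 50.6
```

Call:
play_rows:
  rows:
    - [[0,0,0],[0,0,-0.05]]
    - [[0,0,0],[0,0,-0.12]]
    - [[0,0,0],[0,0,-0.2]]
    - [[0,0,0],[0,0,-0.28]]
    - [[0,0,0],[0,0,-0.36]]
    - [[0,0,0],[0,0,-0.44]]
    - [[0,0,0],[0,0,-0.52]]
    - [[0,0,0],[0,0,-0.55]]
    - [[0,0,0],[0,0,-0.55]]
    - [[0,0,0],[0,0,-0.55]]
    - [[0,0,0],[0,0,-0.55]]

```text
time: 6.37
tool_pos: [0.5461, 0.212, 0.0475]
tcp_rot: [2.849, 1.321, -0.002]
wrist_force: [-2.1, -6.1, 4.9]
width: 0.182
grip_force: 50.7
```

```bash
python3 w.py w3 0.046
```

```text
6.3667 [0.54614389 0.2119701  0.04751901] [[0.646, 0.763, -0.001], [0.763, -0.646, -0.002], [-0.002, 0.001, -1.0]] [ 0.33  0.28  1.96 -0.    0.91  1.03]
shift units [-0.0083 -0.0026  0.0061]
```

View pics/w3.png

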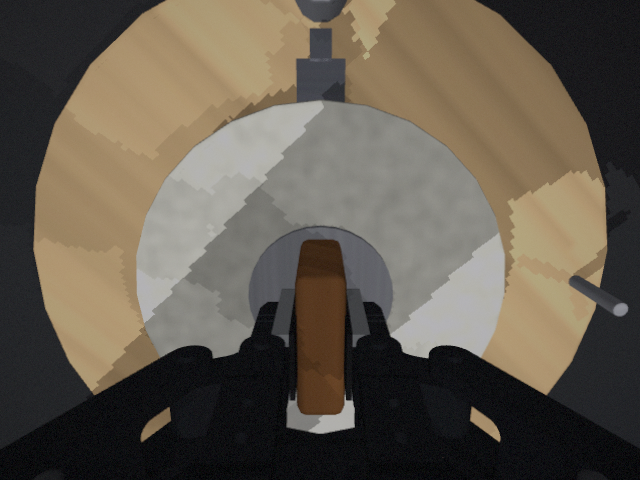

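The pointer tip at (320,30) points straight at the stout post at (320,8), and the pin is off to the right. I'll release and rise straight up.

Call:
play_rows:
  rows:
    - [[0,0,0],[0,0,0]]
    - [[0,0,0],[0,0,0]]
    - [[0,0,0],[0,0,0]]
    - [[0,0,0],[0,0,0]]
    - [[0,0,0],[0,0,0]]
    - [[0,0,0],[0,0,0]]
    - [[0,0,0],[0,0,0]]
    - [[0,0,0],[0,0,0]]
    - [[0,0,0],[0,0,0]]
    - [[0,0,0],[0,0,0]]
  claw: 1

```text
time: 7.25
tool_pos: [0.5462, 0.2131, 0.047]
tcp_rot: [-2.85, -1.322, -0.0]
wrist_force: [-0.7, -0.4, 0.5]
width: 1.0
grip_force: 0.0
```

Call:
play_rows:
  rows:
    - [[0,0,-0.08],[0,0,0]]
    - [[0,0,-0.2],[0,0,0]]
    - [[0,0,-0.35],[0,0,0]]
    - [[0,0,-0.5],[0,0,0]]
    - [[0,0,-0.6],[0,0,0]]
    - [[0,0,-0.6],[0,0,0]]
    - [[0,0,-0.6],[0,0,0]]
    - [[0,0,-0.6],[0,0,0]]
    - [[0,0,-0.6],[0,0,0]]

```text
time: 8.0
tool_pos: [0.5449, 0.2126, 0.1949]
tcp_rot: [-2.85, -1.321, 0.006]
wrist_force: [0.5, -0.3, -1.2]
width: 1.0
grip_force: 0.0
```

```bash
python3 w.py w4 0.046
```

```text
8.0 [0.54486761 0.21255664 0.19488372] [[0.646, 0.763, -0.003], [0.763, -0.646, -0.001], [-0.003, -0.002, -1.0]] [0.33 0.12 1.84 0.   1.18 1.03]
shift units [-0.005   0.0039  0.5955]
```

View pics/w4.png

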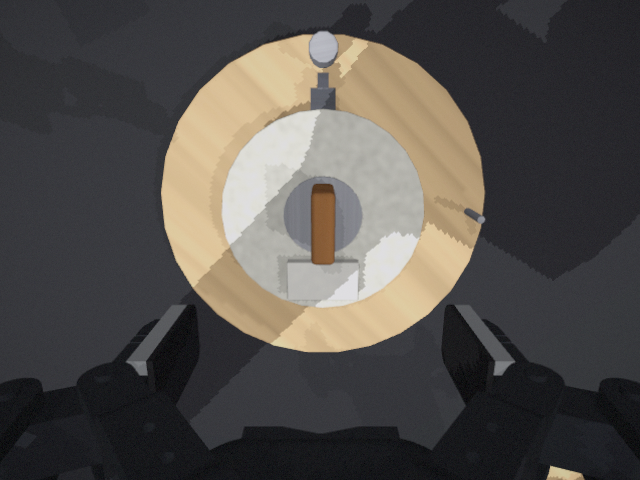

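The disc stayed where I left it: the pointer tip at (322,75) is in line with the stout post at (323,48), and the gripper is clear.

```bash
python3 -c "
from workcell import bot
print(bot.finish_job())"
```

```text
the job is handed in; nothing more can be done
None
```

The larger turntable's pointer now points at the stout post and the gripper is released and clear; the arm never went near the smaller turntable, and the job was handed in at about 8 s (no verdict was returned).

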